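# Check an induction hob with a surface thermometer

## Task

Before the portable induction hob is wiped and put away, check its glass with the surface thermometer: pull the thermometer by its handle straight out of its slanted wooden dock, stand it upright over the hob, and bring its sprung copper tip down squarely on the small white cross in the middle of the cooking zone, pressing gently so that the tip springs about half way in. Keep it there, upright and still, for at least three seconds while the reading settles, and finish while still holding it so; do not press hard on the glass, and leave the things standing around where they are.

Things in the scene. Friction and masses are not known exactly. Their poses are not given: they have to be found in the camera images.
- thermometer: surface thermometer, 190 mm long, 0.1 kg. Origin: middle of the underside of its copper pad, tip fully out; z runs up stem and handle. Handle: white bar, orange ends, z = 78 to 190 mm, 30 mm along x, 22 mm along y (grip across these 22 mm); display on its -x face. Stem 11 mm thick. At the start it leans in the dock; handle z = 124 to 190 mm stands out of the dock, display to the front
- sensor_pad (a point): middle of the flat underside of the copper sensor pad (disc of 12 mm diameter, 4 mm thick) at the thermometer's lower end; it moves with the sprung tip
- sensor_tip (a joint): how far the sprung tip is pushed in, m: 0 fully out, 0.010 fully in (stop). Half in is 0.005. It slides along the thermometer's z axis; the spring takes 1 N to start, 2.2 N half way and 3.5 N at the stop
- handle_top (a point): middle of the top end of the thermometer's handle, 190 mm up its z axis
- dock: pale wooden dock, fixed; origin on the worktop under it, front -x. Foot 100 x 66 x 18 mm, on it a hollow sheath, 45 x 37 mm outside, leaning 0.26 rad (15 degrees) from vertical towards the dock's -x
- dock_mouth (a point): middle of the dock's upper opening (black collar), 144 mm up. The sheath fits the handle with 1.2 mm to spare each side; the handle sits 46 mm deep on a ledge, the stem hangs below, so the thermometer must be drawn 125 mm along its own axis before its tip is clear
- hob: portable induction hob, fixed on the worktop, 210 mm (its x) by 260 mm (its y), top of the flat black glass 54 mm above the worktop; origin on the worktop under its middle. A white printed ring of 156 mm diameter marks the cooking zone on its +y part, touch symbols lie on its -y part
- zone_centre (a point): middle of the small white printed cross (26 mm across) at the centre of the cooking zone, on the glass, at z = 54 mm; 30 mm from the hob's middle along its y
- salt_shaker: clear salt shaker with a grey domed top, 44 mm diameter, 90 mm tall; bystander; origin under its middle
- spice_jar: spice jar with a green cap, 46 mm diameter, 106 mm tall; bystander; origin under its middle
- flower_mug: white mug with blue flowers, 82 mm diameter, 91 mm tall; bystander; origin under its middle
- cream_mug: cream mug, 84 mm diameter, 106 mm tall; bystander; origin under its middle
- egg_timer: red and white wind-up egg timer, 62 mm diameter, 46 mm tall; bystander; origin under its middle

How it is judged:
On the way, in this order (a step that is already met when the one before it is completed fails the run):
1. the thermometer is held in the fingers, drawn right out of the dock and touching neither dock nor hob (distance of sensor_pad from where it was at the start of the episode above 0.11 m and contact force between thermometer and the fingers above 1 N and contact force between thermometer and dock below 0.1 N and contact force between thermometer and hob below 0.1 N), for 0.1 s.
2. the sprung tip is held gently pressed on the cross, thermometer upright and still, for 2 s while the reading settles (horizontal distance between sensor_pad and zone_centre below 0.01 m and angle between thermometer's own z axis and vertical below 0.14 rad and z of handle_top in the frame of hob above 0.22 m and value of joint sensor_tip between 0.002 and 0.008 m and contact force between thermometer and hob between 0.8 and 6 N and contact force between thermometer and the fingers above 1 N and contact force between thermometer and dock below 0.1 N and linear speed of thermometer below 0.02 m/s), for 2 s.
At the end, for the whole second after the job is handed in: The thermometer is held in the fingers and still (under 20 mm/s), upright within 0.14 rad (8 degrees), handle up, its sensor pad within 10 mm of the middle of the cross, the sprung tip pushed in by 2 to 8 of its 10 mm, the force on the hob 0.8 to 6 N, and it does not touch the dock (all of step 2); the arm keeps its last pose, push and grip.
It fails at once if the glass is pressed hard by the thermometer (over 12 N) or by the robot's fingers or arm (over 12 N) (contact force between any of thermometer, the fingers, the arm and hob above 12 N).
It fails at once if a thing standing around (salt shaker, spice jar, mugs, egg timer) is moved by more than 30 mm (distance of any of salt_shaker, spice_jar, flower_mug, cream_mug, egg_timer from where it was at the start of the episode above 0.03 m).
It also fails if it takes over 38 s, if anything falls off the work surface, if the arm or the gripper's body presses on something with over 40 N, if the wrist force passes 120 N, or if a joint passes its speed limit or range.

## Robot

A 6-joint arm with a two-finger parallel gripper is mounted at the origin on a cart in front of the work surface, level with it; the furniture and walls round the work are solid. World frame = base frame: x ahead of the robot, y to its left, z up, the work surface at z = 0. Lengths are in m, angles in rad, forces in N, time in s.
With the tool pointing down it reaches from about 0.425 to 0.95 m from the base axis. Payload 3.5 kg.
Tool frame: the origin (TCP) lies midway between the tips of the shut fingers; the grasp point (between the pads) lies 19 mm behind it; z points along the fingers, y is the line along which they close (so a half turn about z gives the same grasp; the last joint's range is limited). The gripper opens to 85 mm and grips with 20 to 120 N. Pads are 22 mm wide; open, the fingers measure 114 mm over their backs; the gripper's body (76 mm by 85 mm) begins 54 mm behind the grasp point. The pads swing forward as they close: fully open they stand 13 mm farther back than shut.
Start: joints at [-1.272, 0.286, 1.577, -0, 1.279, -0.15], TCP at [0.293, -0.608, 0.202] pointing down, gripper open.
Joint ranges: [-2.77, 2.77], [-0.9, 2.22], [0.21, 2.48], [-1.53, 4.67], [0.24, 2.81], [-2.84, 2.84]. Speed limits (rad/s): [2.79, 2.79, 3.14, 3.14, 3.14, 3.14].

## Interface

Orientations are given as a unit quaternion [x, y, z, w].
In Python, from plant import ctrl gives the robot as it stands.
- The arm moves only by the tool arm_command, never from a script. Its argument "steps" is one flat list of numbers, 5 for each row, row after row: the opening in per cent of the stroke, from 0 (shut) to 100 (fully open), then the shift along the tool's x, y, z each as a share of 25 mm, from -1 to 1, then the turn about the tool's z as a share of 0.1 rad, from -1 to 1. In form: [grip, tx, ty, tz, spin, grip, tx, ty, tz, spin, ...]. A call has 1 to 8 rows; each row shifts and turns the commanded pose from where the row before left it, along the tool's axes as they then stand; what a row does not reach is not made up. A row lasts 1/12 s, in which the tool goes at most 41.7 mm and 7.16 degrees, less where a joint would pass 70% of its speed; a pose out of reach is approached as far as the arm can. A call with a number of a shift or a turn outside -1 to 1 is refused whole. A call with a gripper value outside its range is refused whole. The fingers move at their own pace and stop on an object; "squeeze" is the grip in N (left out, the last holds). Time passes only in rows, so rows that do not move let the fingers close. It gives the time, the measured TCP pose, the force, the opening and the grip force at its end, in the units of the state.
- ctrl.get_state(): the state, without advancing time (a new reading comes with each control period).
- ctrl.read_camera(name): name is "scene" or "side" or "wrist"; returns the picture (480x640x3 uint8, red, green, blue); there is no depth.
- ctrl.camera_model(name): a dict with "intrinsics" (3x3 intrinsics, pixels), "rvec" (rotation vector, rad) and "tvec" (3), from world to camera coordinates, as OpenCV has them. Camera axes: x right, y down, z forward; pixel columns grow to the right and rows downward; lengths in m; the calibration is good to about 2 mm. A picture is of the moment at which its call begins: read the wrist's pose just before it. camera_model takes no time and is no camera call; for the wrist camera it gives the pose at the moment of the call.
- ctrl.sign_off(): hands the job in; it is judged then, once.
The state is a dict: "time": time; "qpos": joint angles; "dq": joint speeds; "joint_efforts": joint torques, N m; "eef_pos": TCP position; "tcp_rot": TCP orientation; "contact_force": force on the tool from outside, world axes, zero at the start; "wrist_torque": the same for the moment, N m; "opening": opening from 0.0 (shut) to 1.0 (fully open); "finger_force": force on a finger pad.
Only numpy, scipy, OpenCV 4.12 (cv2) and the standard library are available. Lean on these libraries where they do the work, as an engineer would, in place of code of your own. Each camera call takes 0.05 s, during which the arm holds its last target. There are 200 camera calls.

## Working session

There is one attempt and no reset: what is moved stays moved. The work goes in short steps, Python scripts to look and compute and a tool call to move; the robot and the scene stay as the last step left them, time stands still between calls to the robot, and variables do not carry over. Pictures are saved under pics/ and viewed, at most 10 in all, crops included, and the job is handed in when it is done.

Besides the shell and the picture viewer there is one more tool, called after "Emit:" by a JSON object that holds its "fn" and its "kwargs", one argument or row to a line. arm_command: Moves the arm, as the interface text tells. Its arguments: {"type":"object","properties":{"steps":{"type":"array","items":{"type":"number"}},"squeeze":{"type":"number"}},"required":["steps"]}

```bash
mkdir -p pics; ls; python3 - <<'E'
from plant import ctrl
import cv2
for n in("scene","side"):
    im=ctrl.read_camera(n); cv2.imwrite(f"pics/{n}0.png",im[:,:,::-1])
    m=ctrl.camera_model(n); print(n,m)
s=ctrl.get_state(); print(s)
E
```

```text
pics
scene {'intrinsics': array([[453.13965331,   0.        , 322.10772707],
       [  0.        , 453.13965331, 248.02505012],
       [  0.        ,   0.        ,   1.        ]]), 'rvec': array([ 2.546751  ,  0.2205899 , -0.08142107]), 'tvec': array([-0.48136991, -0.11498465,  1.39498804])}
side {'intrinsics': array([[569.18393725,   0.        , 322.74955279],
       [  0.        , 569.18393725, 234.50751285],
       [  0.        ,   0.        ,   1.        ]]), 'rvec': array([ 0.73872337, -2.51334943,  1.21397954]), 'tvec': array([0.35722963, 0.36181793, 1.28934536])}
{'time': 0.1, 'qpos': array([-1.27196776e+00,  2.87103072e-01,  1.57804831e+00,  3.91978367e-06,
        1.27859728e+00, -1.50017979e-01]), 'dq': array([ 5.49107108e-05, -2.96436533e-03, -3.41603740e-03, -2.44408136e-03,
       -1.36528605e-04,  2.07149663e-04]), 'joint_efforts': array([ 7.86758228e-04, -4.07300699e+01, -2.93698311e+01, -1.06699731e-04,
        3.38136975e-03, -7.16611709e-06]), 'eef_pos': array([ 0.29271956, -0.60749061,  0.20025864]), 'tcp_rot': array([ 9.74922176e-01,  2.22543451e-01, -7.82642994e-05, -1.07516222e-03]), 'contact_force': array([-0.38512043,  0.28559339,  0.71698935]), 'wrist_torque': array([ 0.01348504, -0.03406893, -0.00202513]), 'finger_force': 0.0, 'opening': 1.0002955814227261}
```

View pics/scene0.png

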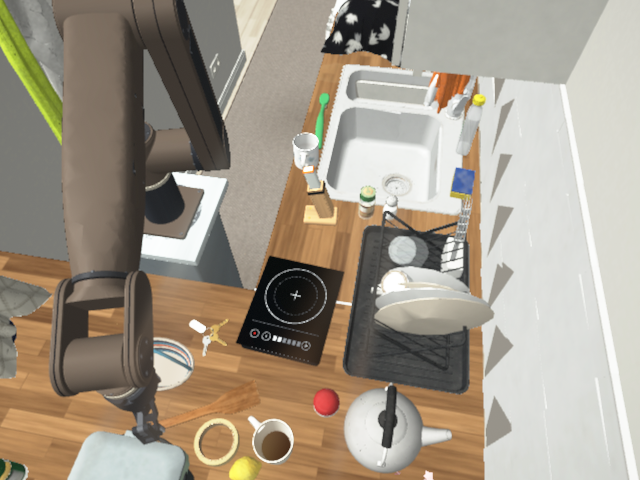

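View pics/side0.png

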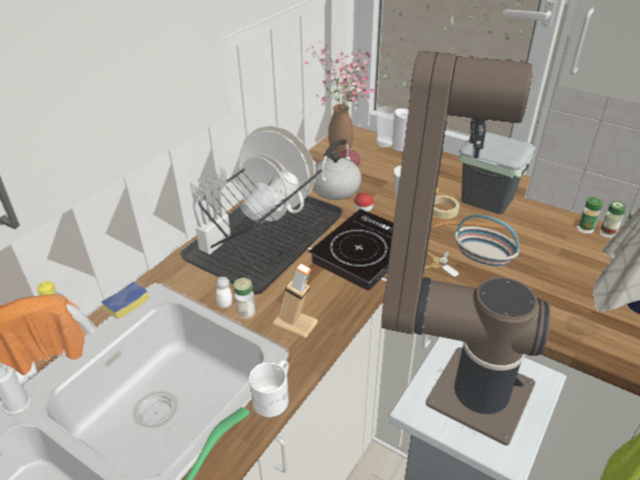

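The scene view shows the hob with its cross at about (295,295) and the dock at about (317,205). The handle leans up-image there, with the flower mug at (305,150) just beyond. In the side view the handle is at about (302,277), the dock foot at (296,325) and the cross at (359,247).

```bash
python3 - <<'E'
import cv2,numpy as np
a=cv2.imread("pics/scene0.png")[130:230,270:390]; b=cv2.imread("pics/side0.png")[245:345,250:370]
r=lambda i:cv2.resize(i,None,fx=4.8 if 0 else 3.3,fy=3.3,interpolation=cv2.INTER_CUBIC)
cv2.imwrite("pics/z1.png",np.hstack([r(a),r(b)]))
E
cat > h.py <<'E'
import numpy as np,cv2
from plant import ctrl
from scipy.spatial.transform import Rotation as Ro
def ray(n,px,m=None):
    m=m or ctrl.camera_model(n); R=cv2.Rodrigues(np.array(m["rvec"],float))[0]; t=np.array(m["tvec"]).ravel()
    d=R.T@np.linalg.inv(m["intrinsics"])@np.array([px[0],px[1],1.]); return -R.T@t,d/np.linalg.norm(d)
def plane(n,px,z,m=None):
    o,d=ray(n,px,m); return o+d*(z-o[2])/d[2]
def tri(*obs):
    A=np.zeros((3,3));b=np.zeros(3);L=[]
    for ob in obs:
        o,d=ray(*ob) if len(ob)<3 else ray(ob[0],ob[1],ob[2]); P=np.eye(3)-np.outer(d,d);A+=P;b+=P@o;L.append((P,o))
    x=np.linalg.solve(A,b); return x,[round(1e3*np.linalg.norm(P@(x-o)),1) for P,o in L]
def proj(n,X,m=None):
    m=m or ctrl.camera_model(n); return cv2.projectPoints(np.array(X,float).reshape(-1,3),np.array(m["rvec"],float),np.array(m["tvec"],float),np.array(m["intrinsics"]),None)[0].reshape(-1,2)
E
python3 - <<'E'
from h import *
print(plane("scene",(295.5,295.5),.054),plane("side",(359,247),.054))
E
```

```text
[ 0.46376209 -0.2464577   0.054     ] [ 0.46338121 -0.24815805  0.054     ]
```

View pics/z1.png

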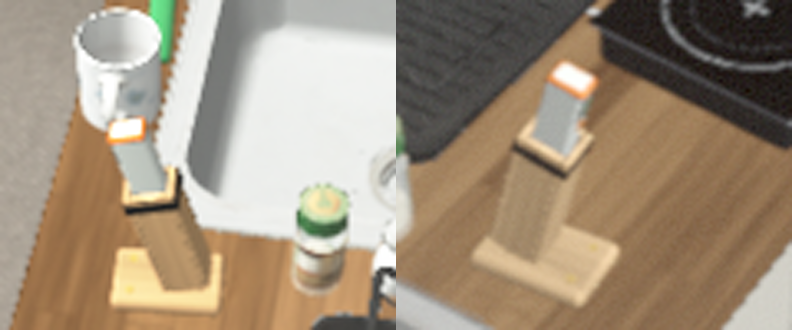

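The zoomed crops show the handle top centre at scene (308.5,169.7) and side (303.9,268.3), and the collar centre at scene (315.5,187.6) and side (297.6,289.8).

```bash
python3 - <<'E'
from h import *
T,e=tri(("scene",(308.5,169.7)),("side",(303.9,268.3)));M,f=tri(("scene",(315.5,187.6)),("side",(297.6,289.8)))
print(T,e,M,f); d=T-M; print(np.linalg.norm(d),d/np.linalg.norm(d))
c=[plane("scene",(270+x/3.3,130+y/3.3),.018) for x,y in((115,250),(222,255),(219,302),(111,298))]
print(np.round(c,3))
c=[plane("side",(250+(x-396)/3.3,245+y/3.3),.018) for x,y in((474,250),(580,296),(620,253))]
print(np.round(c,3))
for n,p,z in(("scene",(305,148),.09),("scene",(367,188),.106),("side",(358,0),0)): print(plane(n,p,z))
s=ctrl.get_state();print(Ro.from_quat(s["tcp_rot"]).as_matrix().round(3))
m=ctrl.camera_model("wrist");R=cv2.Rodrigues(m["rvec"])[0];print(-R.T@m["tvec"],R.T[:,2])
E
```

```text
[0.44482021 0.04972505 0.2061273 ] [np.float64(0.8), np.float64(0.8)] [0.46161843 0.05473096 0.13247284] [np.float64(0.3), np.float64(0.3)]
0.0757114168531912 [-0.22187162 -0.06611829  0.97283162]
[[0.422 0.076 0.018]
 [0.52  0.087 0.018]
 [0.526 0.033 0.018]
 [0.43  0.021 0.018]]
[[0.52  0.085 0.018]
 [0.424 0.079 0.018]
 [0.423 0.027 0.018]]
[0.39202183 0.24590894 0.09      ]
[0.60279047 0.10062227 0.106     ]
[ 1.74927119 -2.45702741  0.        ]
[[ 0.901  0.434 -0.001]
 [ 0.434 -0.901  0.002]
 [ 0.    -0.002 -1.   ]]
[ 0.36764253 -0.57228573  0.37156473] [-0.28952402 -0.13926333 -0.94698552]
```

Emit:
{"fn": "arm_command", "kwargs": {
  "steps": [100,0,0,-1,0.85,100,0,0,-1,0.85,100,0,0,-1,0.85,100,0,0,-1,0.85,100,0.3,-0.95,0,0,100,0.3,-0.95,0,0,100,0.3,-0.95,0,0,100,0.3,-0.95,0,0]
}}

```text
time: 0.77
eef_pos: [0.3123, -0.5092, 0.3008]
tcp_rot: [0.999, 0.054, -0.0, -0.001]
contact_force: [-0.2, 0.4, -0.2]
opening: 0.999
finger_force: 0.0
```

Emit:
{"fn": "arm_command", "kwargs": {
  "steps": [100,0.3,-0.95,0,0,100,0.3,-0.95,0,0,100,0.3,-0.95,0,0,100,0.3,-0.95,0,0,100,0.3,-0.95,0,0,100,0.3,-0.95,0,0,100,0.3,-0.95,0,0,100,0.3,-0.95,0,0]
}}

```text
time: 1.43
eef_pos: [0.3513, -0.3136, 0.3009]
tcp_rot: [0.999, 0.054, -0.0, -0.0]
contact_force: [0.9, -0.5, 0.5]
opening: 1.001
finger_force: 0.0
```

Emit:
{"fn": "arm_command", "kwargs": {
  "steps": [100,0.3,-0.95,0,0,100,0.3,-0.95,0,0,100,0.3,-0.95,0,0,100,0.3,-0.95,0,0,100,0.3,-0.95,0,0,100,0.3,-0.95,0,0,100,0.3,-0.95,0,0,100,0.3,-0.95,0,0]
}}

```text
time: 2.1
eef_pos: [0.3902, -0.1183, 0.3011]
tcp_rot: [0.999, 0.054, -0.0, -0.0]
contact_force: [-0.2, 0.4, -0.8]
opening: 0.999
finger_force: 0.0
```

Emit:
{"fn": "arm_command", "kwargs": {
  "steps": [100,0.42,-0.92,0,0,100,0.42,-0.92,0,0,100,0.42,-0.92,0,0,100,0.42,-0.92,0,0,100,0.42,-0.92,0,0,100,0.42,-0.92,0,0,100,0.42,-0.92,0,0,100,0,0,0,0]
}}

```text
time: 2.77
eef_pos: [0.4462, 0.0515, 0.3009]
tcp_rot: [0.998, 0.056, -0.0, -0.001]
contact_force: [-0.1, -0.2, -0.3]
opening: 1.001
finger_force: 0.0
```

```bash
python3 - <<'E'
from h import *
s=ctrl.get_state();m=ctrl.camera_model("wrist");im=ctrl.read_camera("wrist");cv2.imwrite("pics/w1.png",im[:,:,::-1])
import pickle;pickle.dump(m,open("w1.pkl","wb"));print(s["eef_pos"])
d=np.array([-.2588*np.cos(.11),-.2588*np.sin(.11),.966]);T=np.array([.4448,.0497,.2061])
print(proj("wrist",[T,T-.066*d],m))
E
```

```text
[0.44620398 0.05154899 0.30094272]
[[324.25082807 232.33933934]
 [324.1078512  196.62189481]]
```

View pics/w1.png

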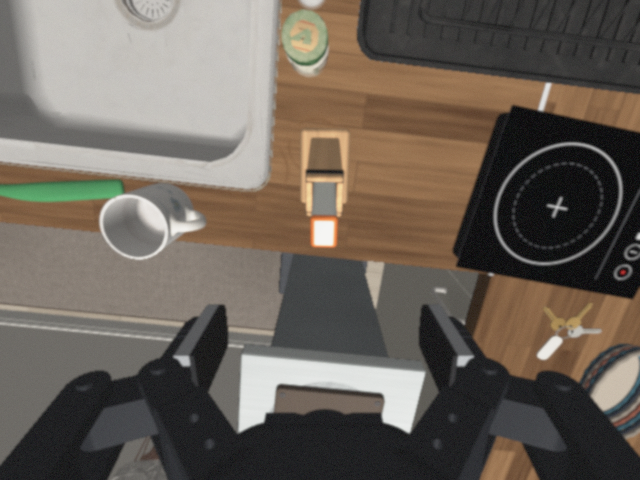

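The wrist view has the handle top at (323.5,232), as predicted, the dock aligned with the tool axis, and the cross at (557,207). I'll descend and grip.

Emit:
{"fn": "arm_command", "kwargs": {
  "steps": [100,0.25,0.05,0.95,0,100,0,0,0.95,0,100,0,0,0.95,0,100,0,0,0.95,0,100,0,0,0.95,0,100,0,0,0.95,0,100,0,0,0,0]
}}

```text
time: 3.4
eef_pos: [0.4482, 0.0473, 0.1535]
tcp_rot: [0.999, 0.054, -0.005, -0.001]
contact_force: [0.1, -0.2, -1.1]
opening: 1.005
finger_force: 0.0
```

Emit:
{"fn": "arm_command", "kwargs": {
  "steps": [10,0,0,0,0,10,0,0,0,0,10,0,0,0,0,10,0,0,0,0,10,0,0,0,0,10,0,0,0,0,10,0,0,0,0,10,0,0,0,0],
  "squeeze": 40
}}

```text
time: 4.07
eef_pos: [0.453, 0.0486, 0.1604]
tcp_rot: [0.999, 0.054, 0.001, -0.001]
contact_force: [-1.3, 4.3, 6.8]
opening: 0.246
finger_force: 39.2
```

```bash
python3 - <<'E'
from h import *
import pickle
m=pickle.load(open("w1.pkl","rb"));print(plane("wrist",(557.5,207),.054,m))
s=ctrl.get_state();print({k:s[k] for k in("eef_pos","contact_force","wrist_torque","opening","finger_force")})
print(Ro.from_quat(s["tcp_rot"]).as_matrix().round(3))
E
```

```text
[ 0.46416482 -0.24849645  0.054     ]
{'eef_pos': array([0.45302931, 0.04862006, 0.16043913]), 'contact_force': array([-1.25690318,  4.26329894,  6.83287057]), 'wrist_torque': array([0.80728068, 0.21207078, 0.07520899]), 'opening': 0.24553650364519525, 'finger_force': 39.20643063727766}
[[ 0.994  0.109  0.002]
 [ 0.109 -0.994  0.002]
 [ 0.002 -0.002 -1.   ]]
```

Emit:
{"fn": "arm_command", "kwargs": {
  "steps": [10,-0.1,0,-0.39,0,10,-0.1,0,-0.39,0,10,-0.1,0,-0.39,0,10,-0.11,0,-0.39,0,10,-0.11,0,-0.39,0,10,-0.1,0,-0.39,0,10,-0.11,0,-0.39,0,10,-0.1,0,-0.39,0]
}}

```text
time: 4.73
eef_pos: [0.4313, 0.0453, 0.2382]
tcp_rot: [0.999, 0.054, -0.0, 0.0]
contact_force: [-0.2, -0.1, -1.8]
opening: 0.245
finger_force: 38.8
```

```bash
python3 - <<'E'
from h import *
s=ctrl.get_state();print({k:s[k] for k in("eef_pos","contact_force","wrist_torque","opening","finger_force")})
a=ctrl.read_camera("scene")[90:240,260:400];b=ctrl.read_camera("side")[205:355,230:370]
r=lambda i:cv2.resize(i[:,:,::-1],None,fx=2.8,fy=2.8,interpolation=cv2.INTER_CUBIC)
cv2.imwrite("pics/p2.png",np.hstack([r(a),r(b)]))
E
```

```text
{'eef_pos': array([0.43133178, 0.04532364, 0.23816292]), 'contact_force': array([-0.18681656, -0.12546154, -1.83268943]), 'wrist_torque': array([0.02564325, 0.0363973 , 0.00320642]), 'opening': 0.24505947199964898, 'finger_force': 38.771821312839165}
```

View pics/p2.png

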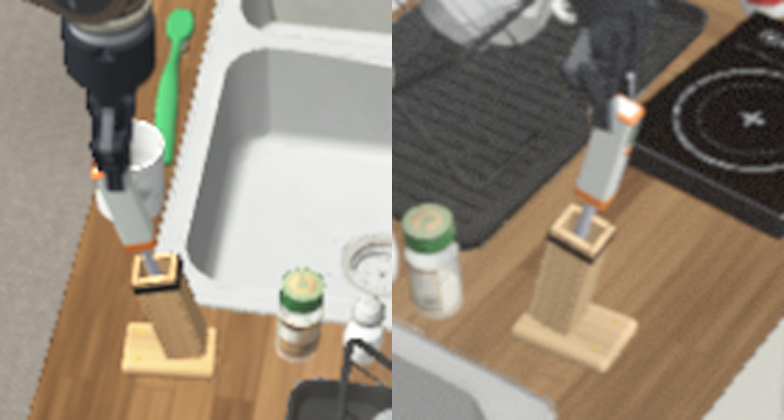

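The crops show the thermometer gripped, with its handle clear of the dock and only the stem in the mouth, still leaning. Next I'll swivel it upright in the pads by pushing the stem against the mouth's back rim.

Emit:
{"fn": "arm_command", "kwargs": {
  "steps": [10,0.1,0,0,0,10,0.2,0,0,0,10,0.2,0,0,0,10,0.2,0,0,0,10,0.2,0,0,0,10,0.2,0,0,0],
  "squeeze": 22
}}

```text
time: 5.33
eef_pos: [0.4588, 0.0493, 0.2367]
tcp_rot: [0.999, 0.054, -0.002, -0.001]
contact_force: [-3.4, 1.7, 2.5]
opening: 0.249
finger_force: 35.0
```

Emit:
{"fn": "arm_command", "kwargs": {
  "steps": [10,0.2,0,0,0,10,0.15,0,0,0,10,0.15,0,0,0]
}}

```text
time: 5.58
eef_pos: [0.4718, 0.0498, 0.2366]
tcp_rot: [0.999, 0.054, -0.0, 0.0]
contact_force: [-3.6, 0.3, 1.3]
opening: 0.25
finger_force: 34.1
```

```bash
python3 - <<'E'
from h import *
s=ctrl.get_state();print({k:s[k] for k in("eef_pos","contact_force","wrist_torque","opening","finger_force")})
a=ctrl.read_camera("scene")[90:240,260:400];b=ctrl.read_camera("side")[205:355,230:370]
r=lambda i:cv2.resize(i[:,:,::-1],None,fx=2.8,fy=2.8,interpolation=cv2.INTER_CUBIC)
cv2.imwrite("pics/p3.png",np.hstack([r(a),r(b)]))
E
```

```text
{'eef_pos': array([0.47175363, 0.04980604, 0.23662779]), 'contact_force': array([-3.56118419,  0.30205188,  1.27467874]), 'wrist_torque': array([0.17959885, 0.81430342, 0.03085076]), 'opening': 0.24984873584388656, 'finger_force': 34.07836854457855}
```

View pics/p3.png

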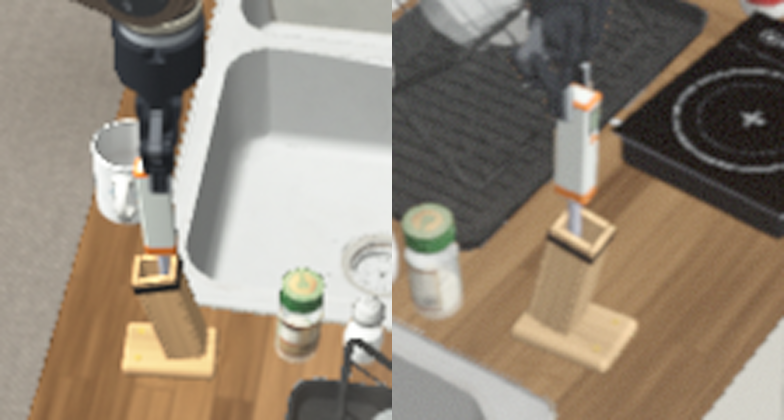

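The thermometer has pivoted to nearly upright in the pads. The handle bottom is at crop (160,250) in scene and (575,193) in side, and the top at about (153,170) and (583,96).

```bash
python3 - <<'E'
from h import *
S=lambda x,y:("scene",(260+x/2.8,90+y/2.8)); D=lambda x,y:("side",(230+(x-392)/2.8,205+y/2.8))
B,e=tri(S(160,249),D(575,193));T,f=tri(S(153,170),D(583,96));print(B,e,T,f,np.linalg.norm(T-B),(T-B)/np.linalg.norm(T-B))
# side view: image slope of vertical and of trial tilts through the handle
c=(B+T)/2
for a in(-.26,-.13,-.07,0,.07):
    u=np.array([a*.994,a*.11,1]);u/=np.linalg.norm(u)
    for n in("scene","side"):
        p=proj(n,[c-.05*u,c+.05*u]);v=p[1]-p[0];print(a,n,round(v[0]/v[1],3),end="  ")
    print()
E
```

```text
[0.46904489 0.04920951 0.1758341 ] [np.float64(0.6), np.float64(0.6)] [0.46287604 0.04477763 0.2818462 ] [np.float64(2.3), np.float64(2.3)] 0.10628386640171789 [-0.05804118 -0.04169851  0.99744296]
-0.26 scene 0.393  -0.26 side -0.28  
-0.13 scene 0.214  -0.13 side -0.108  
-0.07 scene 0.13  -0.07 side -0.034  
0 scene 0.032  0 side 0.047  
0.07 scene -0.067  0.07 side 0.125
```

Emit:
{"fn": "arm_command", "kwargs": {
  "steps": [10,0.2,0,0,0,10,0.18,0,0,0,10,0,0,0,0,10,-0.2,0,-0.2,0,10,0,0,-0.8,0,10,0,0,-0.8,0,10,0,0,-0.8,0,10,0,0,-0.8,0]
}}

```text
time: 6.35
eef_pos: [0.4767, 0.0501, 0.3239]
tcp_rot: [0.999, 0.054, 0.002, 0.001]
contact_force: [0.8, -0.5, -0.8]
opening: 0.248
finger_force: 33.7
```

Emit:
{"fn": "arm_command", "kwargs": {
  "steps": [10,0,0,-0.8,0,10,0,0,0,0,10,0,0,0,0],
  "squeeze": 40
}}

```text
time: 6.6
eef_pos: [0.477, 0.0501, 0.3437]
tcp_rot: [0.999, 0.054, 0.003, 0.001]
contact_force: [-0.5, -0.5, -1.3]
opening: 0.247
finger_force: 41.7
```

```bash
python3 - <<'E'
from h import *
s=ctrl.get_state();print({k:s[k] for k in("time","eef_pos","contact_force","wrist_torque","opening","finger_force")})
a=ctrl.read_camera("scene")[90:240,260:400];b=ctrl.read_camera("side")[145:295,230:370]
r=lambda i:cv2.resize(i[:,:,::-1],None,fx=2.8,fy=2.8,interpolation=cv2.INTER_CUBIC)
cv2.imwrite("pics/p4.png",np.hstack([r(a),r(b)]))
c=s["eef_pos"]
for a in(-.13,-.07,0,.07):
    u=np.array([a*.994,a*.11,1]);u/=np.linalg.norm(u)
    for n in("scene","side"):
        p=proj(n,[c-.05*u,c+.05*u]);v=p[1]-p[0];print(a,n,round(v[0]/v[1],3),end="  ")
    print()
E
```

```text
{'time': 6.6, 'eef_pos': array([0.47696608, 0.05011742, 0.34369764]), 'contact_force': array([-0.46624312, -0.48199649, -1.34217708]), 'wrist_torque': array([-0.04012209, -0.00637738, -0.00538471]), 'opening': 0.24675863152014926, 'finger_force': 41.720046401023865}
-0.13 scene 0.188  -0.13 side -0.091  
-0.07 scene 0.111  -0.07 side -0.023  
0 scene 0.02  0 side 0.054  
0.07 scene -0.071  0.07 side 0.127
```

View pics/p4.png

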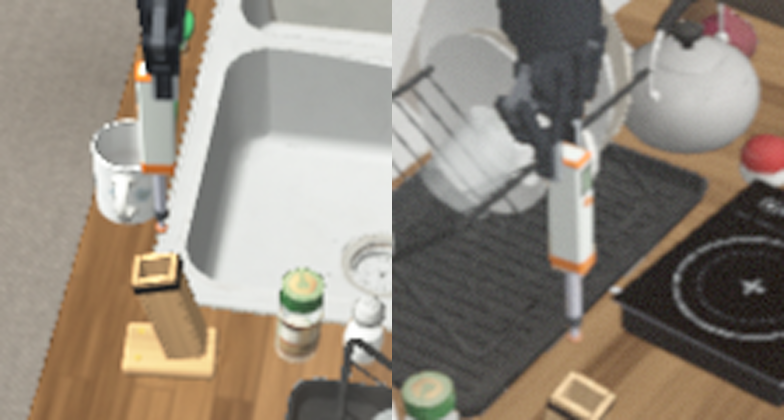

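The thermometer is out of the dock and near upright, with a tilt of about -0.04 rad. Its copper pad is at crop (161,229) in scene and (575,337) in side.

```bash
python3 - <<'E'
from h import *
P,e=tri(("scene",(260+161/2.8,90+229/2.8)),("side",(230+(575-392)/2.8,145+337/2.8)))
s=ctrl.get_state();R=Ro.from_quat(s["tcp_rot"]).as_matrix();print(P,e,"in tool",R.T@(P-s["eef_pos"]))
g=np.array([.4638,-.2473]);print("to go world",g-P[:2],"tool",R.T[:2,:2]@(g-P[:2]))
E
```

```text
[0.46935074 0.04916121 0.20313397] [np.float64(0.6), np.float64(0.6)] in tool [-0.00634304  0.0004497   0.13761225]
to go world [-0.00555074 -0.29646121] tool [-0.03765871  0.29411202]
```

Emit:
{"fn": "arm_command", "kwargs": {
  "steps": [10,-0.12,0.9,0,0,10,-0.12,0.9,0,0,10,-0.12,0.9,0,0,10,-0.12,0.9,0,0,10,-0.11,0.9,0,0,10,-0.11,0.9,0,0,10,-0.11,0.9,0,0,10,-0.12,0.9,0,0]
}}

```text
time: 7.37
eef_pos: [0.4717, -0.132, 0.3398]
tcp_rot: [0.999, 0.054, -0.001, -0.001]
contact_force: [-0.4, -0.3, -1.1]
opening: 0.246
finger_force: 41.7
```

Emit:
{"fn": "arm_command", "kwargs": {
  "steps": [10,-0.12,0.9,0.4,0,10,-0.12,0.9,0.7,0,10,-0.12,0.9,0.7,0,10,-0.11,0.9,0.7,0,10,-0.11,0.95,0.7,0,10,0,0,0.7,0,10,0,0,0.4,0,10,0,0,0,0]
}}

```text
time: 8.03
eef_pos: [0.4683, -0.2443, 0.2296]
tcp_rot: [0.999, 0.054, -0.003, -0.003]
contact_force: [-0.1, 0.3, -0.8]
opening: 0.247
finger_force: 41.6
```

Emit:
{"fn": "arm_command", "kwargs": {
  "steps": [10,0,0,0,0,10,0,0,0,0]
}}

```text
time: 8.2
eef_pos: [0.4708, -0.2454, 0.2354]
tcp_rot: [0.998, 0.055, 0.001, 0.0]
contact_force: [-0.9, 0.6, -0.0]
opening: 0.246
finger_force: 41.7
```

```bash
python3 - <<'E'
from h import *
s=ctrl.get_state();print({k:s[k] for k in("time","eef_pos","contact_force","opening","finger_force")})
a=ctrl.read_camera("scene")[200:350,220:360];b=ctrl.read_camera("side")[145:295,290:430]
r=lambda i:cv2.resize(i[:,:,::-1],None,fx=2.8,fy=2.8,interpolation=cv2.INTER_CUBIC)
cv2.imwrite("pics/p5.png",np.hstack([r(a),r(b)]))
E
```

```text
{'time': 8.2, 'eef_pos': array([ 0.47081033, -0.24535903,  0.23536071]), 'contact_force': array([-0.85051994,  0.59034974, -0.01127708]), 'opening': 0.24569008772411693, 'finger_force': 41.656776666641235}
```

View pics/p5.png

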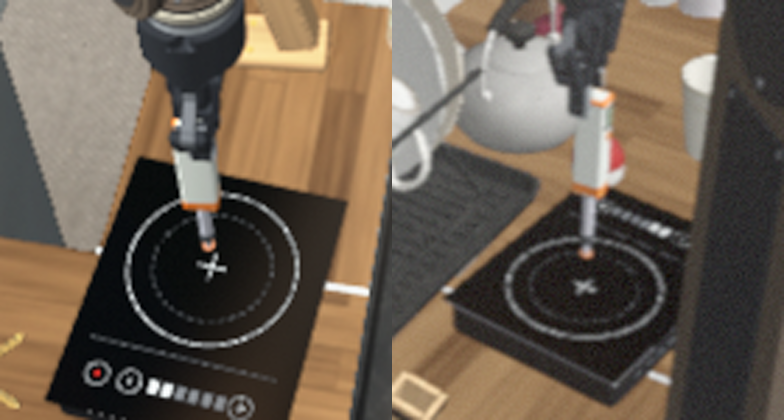

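The pad now hovers over the cross: pad at crop (208,246) in scene and (586,254) in side, cross at (211,267) and (585,286).

```bash
python3 - <<'E'
from h import *
S=lambda x,y:("scene",(220+x/2.8,200+y/2.8)); D=lambda x,y:("side",(290+(x-392)/2.8,145+y/2.8))
P,e=tri(S(208,246),D(586,254));C,f=tri(S(211,267),D(585,286));print(P,e,C,f)
s=ctrl.get_state();R=Ro.from_quat(s["tcp_rot"]).as_matrix();print(R.T@(C-P),s["eef_pos"])
E
```

```text
[ 0.46332373 -0.24699379  0.09576515] [np.float64(0.0), np.float64(0.0)] [ 0.46313553 -0.24662549  0.05470654] [np.float64(0.3), np.float64(0.3)]
[-0.00023382 -0.00047025  0.04105734] [ 0.47111087 -0.24562596  0.23615544]
```

Emit:
{"fn": "arm_command", "kwargs": {
  "steps": [10,0,0,0.4,0,10,0,0,0.4,0,10,0,0,0.3,0,10,0,0,0.16,0,10,0,0,0,0,10,0,0,0,0,10,0,0,0,0,10,0,0,0,0]
}}

```text
time: 8.97
eef_pos: [0.4706, -0.246, 0.2036]
tcp_rot: [0.999, 0.054, 0.0, 0.0]
contact_force: [0.3, 0.7, -0.4]
opening: 0.248
finger_force: 41.6
```

Emit:
{"fn": "arm_command", "kwargs": {
  "steps": [10,0,0,0.08,0,10,0,0,0.08,0,10,0,0,0.04,0,10,0,0,0,0,10,0,0,0,0,10,0,0,0,0]
}}

```text
time: 9.47
eef_pos: [0.4704, -0.2457, 0.1981]
tcp_rot: [0.999, 0.054, 0.0, 0.0]
contact_force: [0.8, -0.1, -1.3]
opening: 0.248
finger_force: 41.6
```

```bash
cat > look.py <<'E'
from h import *
import sys
F=[];Z=[]
for i in range(4):
    im=ctrl.read_camera("side" if i%2 else "scene");s=ctrl.get_state();F.append(s["contact_force"]);Z.append(s["eef_pos"])
    if i%2: b=im
    else: a=im
print(s["time"],np.mean(F,0).round(2),np.std(F,0).round(2),np.mean(Z,0).round(4),np.std(Z,0).round(4))
r=lambda i:cv2.resize(i[:,:,::-1],None,fx=4.6,fy=4.6,interpolation=cv2.INTER_CUBIC)
cv2.imwrite(f"pics/{sys.argv[1]}.png",np.hstack([r(a[235:315,255:335]),r(b[190:270,320:400])]))
E
python3 look.py q1
```

```text
9.6667 [ 0.15 -0.49 -1.14] [0.5  0.3  0.61] [ 0.4704 -0.2458  0.1981] [0. 0. 0.]
```

Emit:
{"fn": "arm_command", "kwargs": {
  "steps": [10,0,0,0.08,0,10,0,0,0.08,0,10,0,0,0.08,0,10,0,0,0,0,10,0,0,0,0]
}}

```text
time: 10.08
eef_pos: [0.4705, -0.2458, 0.1923]
tcp_rot: [0.999, 0.054, 0.0, 0.0]
contact_force: [-0.6, 0.5, 0.2]
opening: 0.241
finger_force: 41.9
```

```bash
python3 look.py q2
```

```text
10.2833 [-0.03  0.37  0.34] [0.45 0.37 0.4 ] [ 0.4705 -0.2458  0.1923] [0. 0. 0.]
```

Emit:
{"fn": "arm_command", "kwargs": {
  "steps": [10,0,0,0.06,0,10,0,0,0.06,0,10,0,0,0,0,10,0,0,0,0,10,0,0,0,0]
}}

```text
time: 10.7
eef_pos: [0.4704, -0.2458, 0.1892]
tcp_rot: [0.999, 0.054, 0.0, 0.0]
contact_force: [-0.1, 0.5, 0.2]
opening: 0.245
finger_force: 42.0
```

```bash
python3 look.py q3;python3 look.py q3
```

```text
10.9 [0.13 0.07 1.23] [0.48 0.15 0.72] [ 0.4704 -0.2458  0.1892] [0. 0. 0.]
11.1 [ 0.07 -0.35  1.25] [0.51 0.35 0.71] [ 0.4704 -0.2458  0.1891] [0. 0. 0.]
```

View pics/q3.png

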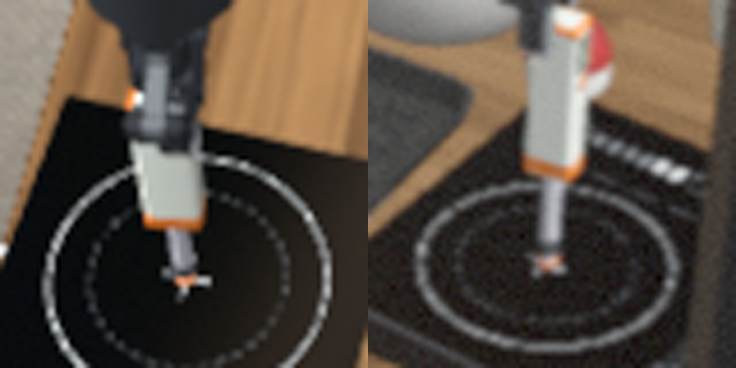

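The picture shows the copper pad on the cross in both views: about (184,281) in the left half, (548,263) in the right. I'll check the tilt and then hold.

Emit:
{"fn": "arm_command", "kwargs": {
  "steps": [10,0,0,0,0,10,0,0,0,0,10,0,0,0,0,10,0,0,0,0,10,0,0,0,0,10,0,0,0,0,10,0,0,0,0,10,0,0,0,0]
}}

```text
time: 11.77
eef_pos: [0.4704, -0.2458, 0.1891]
tcp_rot: [0.999, 0.054, 0.0, 0.0]
contact_force: [-0.1, -0.1, 1.6]
opening: 0.245
finger_force: 42.0
```

```bash
python3 - <<'E'
from h import *
c=np.array([.4636,-.247,.056])
for a in(-.2,-.1,-.05,0,.05,.1):
    u=np.array([a*.994,a*.11,1]);u/=np.linalg.norm(u)
    for n in("scene","side"):
        p=proj(n,[c,c+.065*u,c+.18*u]);v=p[1]-p[0];w=p[2]-p[0];print(a,n,round(v[0]/v[1],3),round(w[0]/w[1],3),end="  ")
    print()
S=lambda x,y:("scene",(255+x/4.6,235+y/4.6)); D=lambda x,y:("side",(320+(x-368)/4.6,190+y/4.6))
T,e=tri(S(174,222),D(554,168));P,f=tri(S(184,281),D(548,263));print(T,e,P,f,(T-P)/np.linalg.norm(T-P))
F=[]
for i in range(14): ctrl.read_camera("wrist");F.append(ctrl.get_state()["contact_force"])
print(np.mean(F,0),np.std(F,0))
E
```

```text
-0.2 scene 0.541 0.541  -0.2 side -0.301 -0.301  
-0.1 scene 0.337 0.337  -0.1 side -0.166 -0.166  
-0.05 scene 0.233 0.233  -0.05 side -0.103 -0.103  
0 scene 0.128 0.128  0 side -0.041 -0.041  
0.05 scene 0.022 0.022  0.05 side 0.018 0.018  
0.1 scene -0.086 -0.086  0.1 side 0.075 0.075  
[ 0.46267574 -0.25081     0.12591522] [np.float64(0.3), np.float64(0.3)] [ 0.46283881 -0.24811503  0.05361853] [np.float64(0.1), np.float64(0.1)] [-0.00225404 -0.03725064  0.99930341]
[ 0.48952754 -0.18848708  1.84572239] [0.4985741  0.20209732 0.31695014]
```

Emit:
{"fn": "arm_command", "kwargs": {
  "steps": [10,0,0,-0.03,0,10,0,0,0,0,10,0,0,0,0,10,0,0,0,0,10,0,0,0,0,10,0,0,0,0,10,0,0,0,0,10,0,0,0,0]
}}

```text
time: 13.13
eef_pos: [0.4704, -0.2457, 0.1898]
tcp_rot: [0.999, 0.054, 0.0, 0.0]
contact_force: [-0.0, -0.7, 1.7]
opening: 0.249
finger_force: 42.0
```

Emit:
{"fn": "arm_command", "kwargs": {
  "steps": [10,0,0,0,0,10,0,0,0,0,10,0,0,0,0,10,0,0,0,0,10,0,0,0,0,10,0,0,0,0,10,0,0,0,0,10,0,0,0,0]
}}

```text
time: 13.8
eef_pos: [0.4703, -0.2457, 0.1898]
tcp_rot: [0.999, 0.054, -0.0, 0.0]
contact_force: [1.1, -0.3, 1.6]
opening: 0.24
finger_force: 42.0
```

Emit:
{"fn": "arm_command", "kwargs": {
  "steps": [10,0,0,0,0,10,0,0,0,0,10,0,0,0,0,10,0,0,0,0,10,0,0,0,0,10,0,0,0,0,10,0,0,0,0,10,0,0,0,0]
}}

```text
time: 14.47
eef_pos: [0.4703, -0.2457, 0.1898]
tcp_rot: [0.999, 0.054, -0.0, 0.0]
contact_force: [0.6, -0.2, 1.0]
opening: 0.249
finger_force: 42.0
```

Emit:
{"fn": "arm_command", "kwargs": {
  "steps": [10,0,0,0,0,10,0,0,0,0,10,0,0,0,0,10,0,0,0,0,10,0,0,0,0,10,0,0,0,0,10,0,0,0,0,10,0,0,0,0]
}}

```text
time: 15.13
eef_pos: [0.4703, -0.2457, 0.1898]
tcp_rot: [0.999, 0.054, -0.0, -0.0]
contact_force: [0.9, -0.4, 0.8]
opening: 0.246
finger_force: 42.0
```

```bash
python3 - <<'E'
from h import *
F=[]
for i in range(20): ctrl.read_camera("wrist");s=ctrl.get_state();F.append(s["contact_force"])
print(np.mean(F,0),np.std(F,0),s["eef_pos"],s["time"],s["finger_force"])
E
```

```text
[ 0.25935834 -0.28295579  1.39928431] [0.41643001 0.40979779 0.42075187] [ 0.47033354 -0.24572289  0.18977572] 16.1333 41.95850729942322
```

The net force is about 2.4 N, so the tip is roughly half in. It has been still for over 3 s, so I'm handing in.

```bash
python3 -c "
from plant import ctrl
print(ctrl.sign_off())"
```

```text
the job is handed in; nothing more can be done
None
```

I handed the job in at about 16 s with the thermometer held still and upright (about 0.02 rad of tilt). Its tip is on the cross to within about 3 mm and pressed roughly half way in at about 2.4 N. Tip depth is my estimate from force and camera readings, and the hand-in returned no verdict.

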